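# Release and close the locked slide-out tray at the soldering bench

## Task

The equipment tray of the low grey unit stands pulled right out and its slide has locked there. Press down the spring thumb lever beside the tray and keep it down while you slide the tray in off its catch, then let go of the lever and push the tray gently on until it is fully home. Keep the tip-cleaner tin standing in the tray, leave the iron holder and the solder reel where they are, and do not force or slam anything.

Things in the scene. Friction and masses are not known exactly. Their poses are not given: they have to be found in the camera images.
- cab: Low grey steel unit fixed on the table, 250 deep (x) x 260 wide (y) x 88 mm high. Origin: on the table, at the middle of its open mouth. +x points into the unit (the way the tray goes in), +y to the side that has the lever, z up. The case lies at x 0 to 250, y -130 to 130 mm.
- tray (a joint): How far the aluminium tray (about 0.6 kg) is out, in m: 0 home (a hard stop), 0.13 fully out. Starts locked near 0.13 with 4 mm of play: pushed without the lever it stops dead at about 0.126. Slides along the unit's x with about 2.5 N friction, stays where left. Once it is in by 12 mm with the lever held down the catch is passed and the lever may be let go.
- lever_foot (a point): Point on the tray floor, 16 mm above the table, below the centre of the lever's black flat thumb pad (28 mm along x, 26 along y); travels with the tray. The pad's screwed stud is set differently on every unit: its untouched top is anywhere from 38 to 60 mm above the table, to be found by touch or sight. Tray out, the pad centre is 55 mm in front of the mouth; lift off before it gets there.
- lever: Steel lever strip along the unit's x beside the tray. Origin: its pivot pin, 60 mm to +x of the pad centre, 27 mm above the table; it turns about y and travels with the tray. The pad resists with 4 N at first and about 10 N at the end of its 12 mm of sinking, where it meets a hard stop; the catch lets go from about 9 mm, so press to near the stop but not over 28 N. It springs back when let go.
- push_plate (a point): Middle of the top front edge of a fixed upright steel plate on the tray, 42 mm wide along y, top 72 mm above the table, front face 18 mm to +x of the pad centre: a finger that presses the pad can push the tray in by it. The tray's side wall, 30 mm to -y of the pad centre, is 33 mm high; the +y side is free.
- front_top (a point): Middle of the top outer edge of the tray's black front panel, 66 mm above the table; travels with the tray. The panel is 250 mm wide along y, 12 mm thick, from 8 to 66 mm above the table; its flat outer face looks to the unit's -x and is pushed to +x. With the tray home it lies 12 mm in front of the mouth.
- tin_center (a point): Centre of the round steel tip-cleaner tin with brass wool, 60 mm across, 38 mm high, standing loose in the tray (this point 20 mm above its foot, z of the point up along the tin). It must ride in with the tray, standing.
- holder_center (a point): Middle of the orange and black soldering iron holder, 75 x 60 mm, 103 mm high, loose on the table to the -y side of the unit; this point is 50 mm up. Leave alone.
- reel_center (a point): Middle of the small green solder reel standing on its end, 56 mm across, 41 mm high, loose on the table to the +y side of the unit; this point is 20 mm up. Leave alone.
Mind the look-alikes: they are no part of the job. Of the things shaped like the part that bears tin_center, the bare steel one is meant.

How it is judged (in metres and radians):
On the way:
1. the tray has slid in off its catch by 17 mm (value of joint tray below 0.113 m), for 0.1 s.
At the end, for the whole second after the job is handed in: The tray is fully home (within 4 mm), the tin stands upright (within 0.2 rad) on the tray inside the unit, and the iron holder and the reel are within 20 mm of where they were (value of joint tray below 0.004 m and angle between tin_center's own z axis and vertical below 0.2 rad and x of tin_center in the frame of cab between 0.02 and 0.18 m and z of tin_center in the frame of cab below 0.045 m and distance of each of holder_center, reel_center from where it was at the start of the episode below 0.02 m); the robot touches nothing.
It fails at once if the lever is forced: over 28 N from the fingers (contact force between the fingers and lever above 28 N).
It fails at once if the unit or tray is forced: over 45 N from the robot (contact force between any of the fingers, the arm and cab above 45 N).
It fails at once if the tray is slammed: faster than 0.4 m/s (velocity of joint tray below -0.4 m/s).
It fails at once if the tin is tipped over (angle between tin_center's own z axis and vertical above 0.6 rad).
It fails at once if the holder or the reel is pushed away by more than 20 mm (distance of any of holder_center, reel_center from where it was at the start of the episode above 0.02 m).
It also fails if it takes over 42 s, if anything falls off the work surface, if the arm or the gripper's body presses on something with over 40 N, if the wrist force passes 120 N, or if a joint passes its speed limit or range.

## Robot

A 6-joint arm with a two-finger parallel gripper is mounted at the origin on the work surface. World frame = base frame: x ahead of the robot, y to its left, z up, the work surface at z = 0. Lengths are in mm, angles in degrees, forces in N, time in s.
With the tool pointing down it reaches from about 350 to 850 mm from the base axis. Payload 8.1 kg.
Tool frame: the origin (TCP) lies at the centre of the arm's flange, where the gripper is bolted on; the fingertips stand 173 mm ahead of it and the grasp point (between the pads) lies 155 mm ahead of it; z points along the fingers, y is the line along which they close (so a half turn about z gives the same grasp; the last joint's range is limited). The gripper opens to 85 mm and grips with 20 to 120 N. Pads are 22 mm wide; open, the fingers measure 114 mm over their backs; the gripper's body (76 mm by 85 mm) begins 54 mm behind the grasp point. The pads swing forward as they close: fully open they stand 13 mm farther back than shut.
Start: joints at [-80.695, 7.471, 85.268, -0, 87.261, -4.893], TCP at [147.183, -581.673, 404.692] pointing down, gripper open.
Joint ranges: [-169.43, 169.43], [-51.17, 129.36], [1.28, 143.12], [-76.62, 256.62], [0, 156.53], [-152.29, 152.29]. Speed limits (degrees/s): [136.94, 136.94, 159.86, 180, 180, 180].

## Interface

Orientations are given as [roll, pitch, yaw] about the fixed x, y, z axes, in that order (R = Rz(yaw) Ry(pitch) Rx(roll)).
In Python, from bench import * gives the robot as it stands.
- The arm moves only by the shell command python3 -m jog 'ROWS' [FORCE]. ROWS is text: rows parted by semicolons, each of 7 numbers parted by spaces: the shift along the tool's x, y, z scaled (see below), then the turn, a rotation vector about the tool's x, y, z scaled (see below), then the closure, from -1 (fully open) to 1 (shut). In form: tx ty tz wx wy wz hand; .... A call has 1 to 5 rows; each row shifts and turns the commanded pose from where the row before left it, along the tool's axes as they then stand; what a row does not reach is not made up. The controller multiplies each number of a shift by 0.1 m and each number of a turn by 60 degrees. A row lasts 1/8 s, in which the tool goes at most 62.5 mm and 10.7 degrees, less where a joint would pass 70% of its speed; a pose out of reach is approached as far as the arm can. A call with a number of a shift or a turn outside -1 to 1 is refused whole. A call with a gripper value outside its range is refused whole. The fingers move at their own pace and stop on an object; FORCE is the grip in N (left out, the last holds). Time passes only in rows, so rows that do not move let the fingers close. It gives the time, the measured TCP pose, the force, the opening and the grip force at its end, in the units of the state.
- sense(): the state, without advancing time (a new reading comes with each control period).
- snapshot(name): name is "side" or "top" or "wrist"; returns a dict with "img" (400x640x3 uint8, red, green, blue), "fx", "fy", "cx", "cy" (pixels), "dist" ([k1, k2, p1, p2, k3] as OpenCV has them; the pictures are not rectified), "extrinsics" (4x4, takes a point from camera to world coordinates). Camera axes: x right, y down, z forward; pixel columns grow to the right and rows downward; lengths in mm; the calibration is good to about 2 mm. A picture is of the moment at which its call begins. There is no depth.
- hand_in(): hands the job in; it is judged then, once.
The state is a dict: "time": time; "joint_pos": joint angles; "qd": joint speeds; "joint_efforts": joint torques, N m; "tool_pos": TCP position; "tcp_rot": TCP orientation; "ft_force": force on the tool from outside, world axes, zero at the start; "wrist_torque": the same for the moment, N m; "finger_gap": finger opening in mm; "grip_force": force on a finger pad.
Only numpy, scipy, OpenCV 4.12 (cv2) and the standard library are available. Lean on these libraries where they do the work, as an engineer would, in place of code of your own. Each camera call takes 0.05 s, during which the arm holds its last target. There are 200 camera calls.

## Working session

There is one attempt and no reset: what is moved stays moved. The work goes in short steps, Python scripts to look and compute and a shell command to move; the robot and the scene stay as the last step left them, time stands still between calls to the robot, and variables do not carry over. Pictures are saved under pics/ and viewed, at most 10 in all, crops included, and the job is handed in when it is done.

```bash
mkdir -p pics
python3 - <<'E'
from bench import *
import cv2, numpy as np
s=sense(); print({k:np.round(v,3).tolist() for k,v in s.items()})
for n in("top","side"):
    d=snapshot(n); cv2.imwrite(f"pics/{n}0.png",d["img"][:,:,::-1]); 
    print(n,d["fx"],d["fy"],d["cx"],d["cy"],d["dist"],np.round(d["extrinsics"],4).tolist())
E
```

```text
{'time': 0.0, 'joint_pos': [-80.696, 7.515, 85.331, -0.0, 87.262, -4.894], 'qd': [0.104, -0.04, -0.096, -0.031, 0.057, -0.018], 'joint_efforts': [-0.004, -56.94, -50.056, -0.001, 0.015, 0.0], 'tool_pos': [147.136, -581.43, 403.631], 'tcp_rot': [-179.892, -0.009, 14.198], 'ft_force': [-0.036, 0.414, -0.053], 'wrist_torque': [-0.033, 0.016, -0.011], 'grip_force': 0.0, 'finger_gap': 85.109}
top 384.22107742436293 384.22107742436293 319.74128321331074 200.20354902677906 [-0.05504413  0.          0.          0.          0.        ] [[-0.0146, -0.9971, 0.0749, 498.8416], [-0.9999, 0.0146, -0.0005, 24.1292], [-0.0005, -0.0749, -0.9972, 1007.7647], [0.0, 0.0, 0.0, 1.0]]
side 416.3163820669169 416.3163820669169 314.4519672472826 198.66838541658478 [-0.03059189  0.          0.          0.          0.        ] [[-0.9997, -0.0066, 0.025, 534.7677], [-0.0239, 0.6041, -0.7965, 836.3875], [-0.0099, -0.7969, -0.6041, 662.7085], [0.0, 0.0, 0.0, 1.0]]
```

View pics/top0.png

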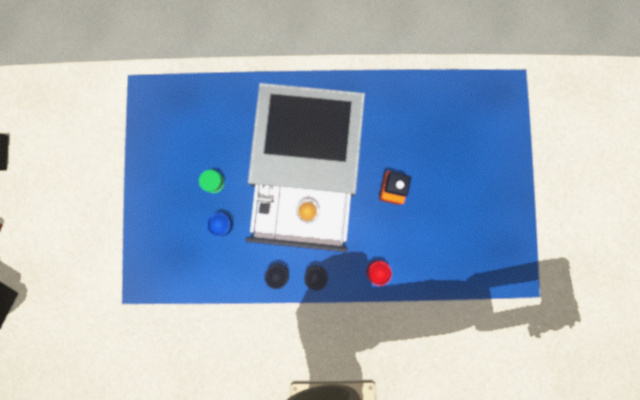

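View pics/side0.png

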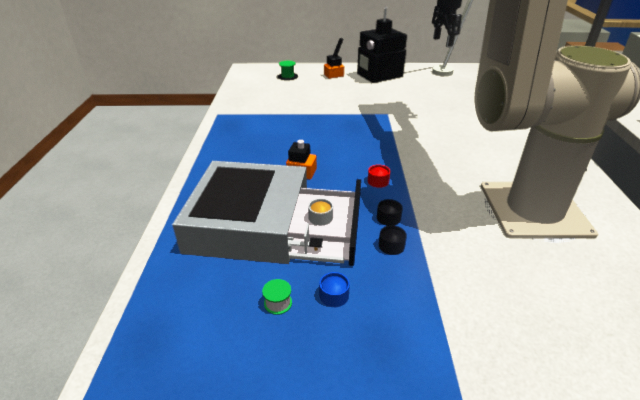

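The top view shows the unit's mouth running from (249,184) to (356,192) and the tray panel from (248,240) to (346,246). The black pad is at (264,208). The possible tins are bare steel with brass wool in the tray (308,211), blue (219,223), red (379,272), and black (277,275) and (316,277). The bare steel one in the tray fits the description. I'll confirm that in an enlarged crop.

```bash
cat > h.py <<'E'
import cv2, numpy as np
def ray(d,u,v):
    K=np.array([[d["fx"],0,d["cx"]],[0,d["fy"],d["cy"]],[0,0,1]])
    p=cv2.undistortPoints(np.array([[[u,v]]],float),K,np.array(d["dist"],float))[0,0]
    E=np.array(d["extrinsics"]); return E[:3,3],E[:3,:3]@[p[0],p[1],1]
def onz(d,u,v,z):
    o,r=ray(d,u,v); return o+r*(z-o[2])/r[2]
def tri(a,b):
    A=[];y=[]
    for o,r in(a,b):
        r=r/np.linalg.norm(r);P=np.eye(3)-np.outer(r,r);A.append(P);y.append(P@o)
    return np.linalg.lstsq(np.vstack(A),np.hstack(y),rcond=None)[0]
E
python3 - <<'E'
from bench import *
from h import *
T=snapshot("top");S=snapshot("side")
a=cv2.resize(T["img"][175:255,235:365],None,fx=5,fy=5,interpolation=cv2.INTER_CUBIC)[:, :650]
b=cv2.resize(S["img"][175:270,280:370],None,fx=5,fy=5,interpolation=cv2.INTER_CUBIC)
cv2.imwrite("pics/ct.png",a[:,:,::-1]);cv2.imwrite("pics/cs.png",b[:,:,::-1])
def blob(d,x0,x1,y0,y1):
    g=d["img"][y0:y1,x0:x1].max(2); m=(g<70).astype(np.uint8)
    n,l,st,c=cv2.connectedComponentsWithStats(m)
    for i in range(1,n):
        if st[i,4]>15: print(st[i]+[x0,y0,0,0,0],c[i]+[x0,y0])
blob(T,255,280,198,220);blob(S,300,335,230,255);
for z,p in((88,(249,184)),(88,(356,192)),(88,(260,84)),(88,(364,93)),(66,(248,241)),(66,(346,248))):print(p,onz(T,*p,z).round(1))
E
```

```text
[309 237  14  10 109] [315.30275229 241.79816514]
(249, 184) [609.6 193.7  88. ]
(356, 192) [586.4 -63.9  88. ]
(260, 84) [858.2 167.1  88. ]
(364, 93) [831.3 -89.3  88. ]
(248, 241) [472.1 200.5  66. ]
(346, 248) [451.8 -38.7  66. ]
```

View pics/ct.png

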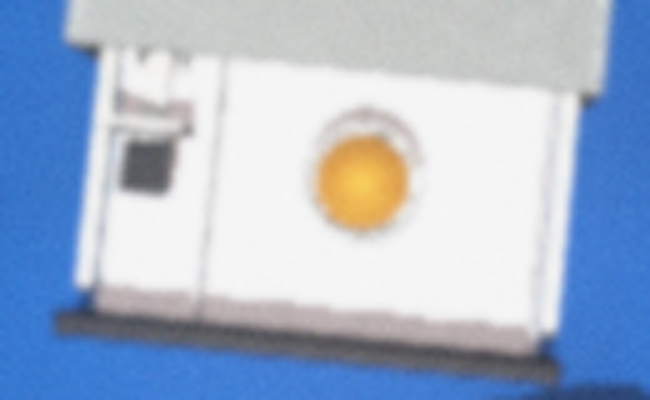

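View pics/cs.png

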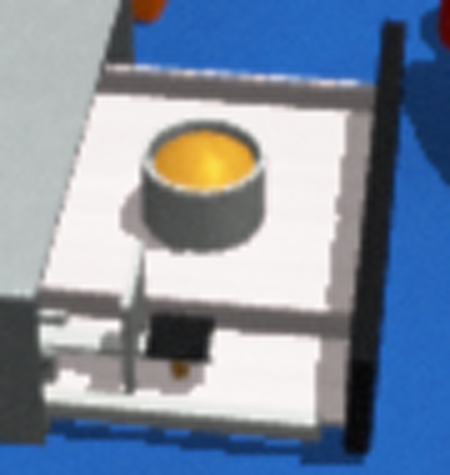

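The crops confirm it: the tin in the tray is bare steel with brass wool, while the others are coloured and stand outside. The pad is at top (264.0,207.6) and side (315.5,242.1), with the upright plate just to its unit side.

Run:
```python
from bench import *
from h import *
T=snapshot("top");S=snapshot("side")
p=tri(ray(T,264.0,207.6),ray(S,315.5,242.1));print("pad",p.round(1), onz(T,264.0,207.6,48).round(1),onz(S,315.5,242.1,48).round(1))
yaw=np.radians(-5.5);c=np.array([598,65]);R=np.array([[np.cos(yaw),-np.sin(yaw)],[np.sin(yaw),np.cos(yaw)]])
f=lambda w:(R.T@(np.array(w)[:2]-c)).round(1)
print("pad cab",f(p),"panel mid",f(onz(T,297,244.5,66)))
# plate top ends in crop (105,125),(190,128) and panel ends by mask
for u,v in((105,128),(190,131)):
    w=onz(T,235+u/5-.5,175+v/5-.5,72);print("plate",w.round(1),f(w))
```

```text
pad [554.9 165.5  34.1] [554.4 163.5  48. ] [554.2 180.3  48. ]
pad cab [-52.5  95.9] panel mid [-136.8    2.6]
plate [571.7 180.8  72. ] [-37.3 112.7]
plate [569.6 139.1  72. ] [-35.4  71. ]
```

```bash
python3 -m jog '0 0 0 0 0 0.164 1; 0 0 0 0 0 0.164 1; 0.22 -0.52 0 0 0 0 1; 0.22 -0.52 0 0 0 0 1; 0.22 -0.52 0 0 0 0 1'; python3 -m jog '0.22 -0.52 0 0 0 0 1; 0.22 -0.52 0 0 0 0 1; 0.22 -0.52 0 0 0 0 1; 0.22 -0.52 0 0 0 0 1; 0.22 -0.52 0 0 0 0 1'
```

```text
time: 0.92
tool_pos: [228.3, -431.2, 404.5]
tcp_rot: [-180.0, -0.0, -5.5]
ft_force: [1.1, 0.0, 0.5]
finger_gap: -0.1
grip_force: 0.0
time: 1.55
tool_pos: [362.5, -182.7, 405.0]
tcp_rot: [180.0, -0.1, -5.5]
ft_force: [1.3, -0.4, -0.5]
finger_gap: -0.0
grip_force: 0.0
```

```bash
python3 -m jog '0.22 -0.52 0 0 0 0 1; 0.22 -0.52 0 0 0 0 1; 0.22 -0.52 0 0 0 0 1; 0.22 -0.52 0 0 0 0 1; 0.22 -0.52 0 0 0 0 1';python3 -m jog '0.22 -0.52 0.3 0 0 0 1; 0.22 -0.52 0.4 0 0 0 1; 0 0 0.4 0 0 0 1; 0 0 0 0 0 0 1; 0 0 0 0 0 0 1'
python3 - <<'E'
from bench import *
import cv2
for n,b in(("top",(140,270,200,380)),("side",(130,280,250,400))):
    i=snapshot(n)["img"][b[0]:b[1],b[2]:b[3]];cv2.imwrite(f"pics/a_{n}.png",cv2.resize(i,None,fx=4,fy=4,interpolation=2)[:,:,::-1])
E
```

```text
time: 2.17
tool_pos: [497.0, 65.8, 405.0]
tcp_rot: [180.0, -0.1, -5.5]
ft_force: [-0.1, -0.7, -0.0]
finger_gap: -0.0
grip_force: 0.0
time: 2.8
tool_pos: [547.4, 157.0, 300.9]
tcp_rot: [-180.0, -0.1, -5.5]
ft_force: [0.1, -0.1, -0.3]
finger_gap: 0.4
grip_force: 0.0
```

View pics/a_side.png

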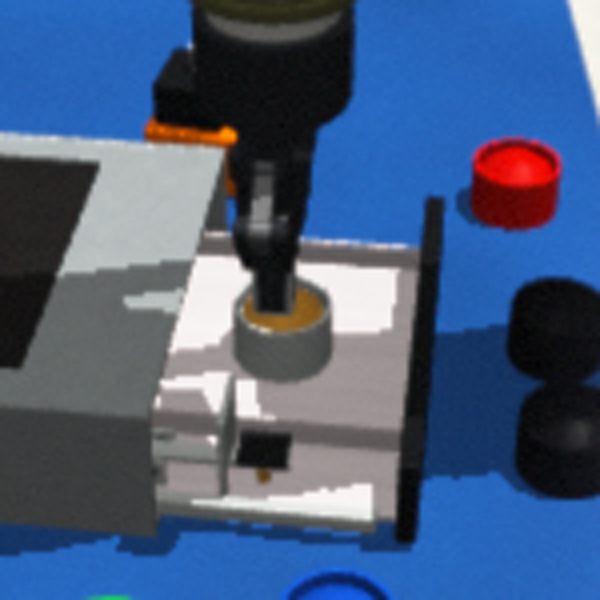

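The closed fingertip, at crop (275,312), is in the air behind the pad, which is at (264,450). I'll check the fingertip against the calibration before going down.

Run:
```python
from bench import *
from h import *
S=snapshot("side")
print(onz(S,250+275/4-.5,130+310/4-.5,128).round(1)); 
for z in(36,40,46):print(onz(S,250+264/4-.5,130+448/4-.5,z).round(1))
print(sense()["tool_pos"])
```

```text
[548.3 159.8 128. ]
[554.7 165.6  36. ]
[554.5 169.9  40. ]
[554.3 176.3  46. ]
[547.83457063 156.85860266 301.96707804]
```

```bash
python3 -m jog '0.024 -0.068 0.3 0 0 0 1; 0 0 0.34 0 0 0 1; 0 0 0.12 0 0 0 1; 0 0 0 0 0 0 1'; python3 -m jog '0 0 0.04 0 0 0 1; 0 0 0.04 0 0 0 1; 0 0 0 0 0 0 1'
```

```text
time: 3.45
tool_pos: [550.1, 163.6, 223.6]
tcp_rot: [180.0, 0.0, -5.5]
ft_force: [0.7, 0.7, 0.8]
finger_gap: -0.2
grip_force: 0.0
time: 3.82
tool_pos: [550.1, 163.8, 215.4]
tcp_rot: [-180.0, -0.0, -5.5]
ft_force: [0.3, -0.2, 1.0]
finger_gap: -0.2
grip_force: 0.0
```

```bash
python3 -m jog '0 0 0.02 0 0 0 1; 0 0 0.02 0 0 0 1; 0 0 0 0 0 0 1'; python3 -m jog '0 0 0.02 0 0 0 1; 0 0 0 0 0 0 1';python3 -m jog '0 0 0.02 0 0 0 1; 0 0 0 0 0 0 1'
```

```text
time: 4.2
tool_pos: [550.1, 163.9, 211.5]
tcp_rot: [-180.0, -0.0, -5.5]
ft_force: [-2.0, -0.4, 5.2]
finger_gap: -0.2
grip_force: 2.4
time: 4.45
tool_pos: [550.2, 163.9, 209.6]
tcp_rot: [-180.0, -0.0, -5.5]
ft_force: [-2.7, 0.4, 5.8]
finger_gap: -0.2
grip_force: 2.8
time: 4.7
tool_pos: [550.3, 163.9, 207.8]
tcp_rot: [-180.0, -0.0, -5.5]
ft_force: [-3.4, -0.7, 6.6]
finger_gap: 0.1
grip_force: 3.2
```

```bash
python3 -m jog '0 0 0.02 0 0 0 1; 0 0 0.01 0 0 0 1; 0 0 0 0 0 0 1'; python3 -m jog '0 0 0.01 0 0 0 1; 0 0 0 0 0 0 1';python3 -m jog '0 0 0.01 0 0 0 1; 0 0 0 0 0 0 1'
```

```text
time: 5.08
tool_pos: [550.4, 163.9, 205.0]
tcp_rot: [-180.0, -0.1, -5.5]
ft_force: [-2.0, -0.1, 8.2]
finger_gap: 0.3
grip_force: 3.9
time: 5.32
tool_pos: [550.5, 163.9, 204.2]
tcp_rot: [-180.0, -0.1, -5.5]
ft_force: [-2.7, -1.3, 7.8]
finger_gap: -0.1
grip_force: 4.1
time: 5.58
tool_pos: [550.5, 163.9, 203.2]
tcp_rot: [-180.0, -0.1, -5.5]
ft_force: [-3.2, -1.2, 8.3]
finger_gap: -0.0
grip_force: 4.2
```

```bash
python3 -m jog '0 0 0.01 0 0 0 1; 0 0 0 0 0 0 1'; python3 -m jog '0 0 0.005 0 0 0 1; 0 0 0 0 0 0 1'
```

```text
time: 5.82
tool_pos: [550.6, 163.9, 202.3]
tcp_rot: [-180.0, -0.1, -5.5]
ft_force: [-2.8, -1.2, 8.2]
finger_gap: -0.1
grip_force: 4.4
time: 6.08
tool_pos: [550.6, 163.9, 201.9]
tcp_rot: [-180.0, -0.1, -5.5]
ft_force: [-3.2, -0.5, 9.0]
finger_gap: -0.1
grip_force: 4.5
```

```bash
python3 -m jog '0.02 0 -0.002 0 0 0 1; 0 0 0 0 0 0 1'; python3 -m jog '0.02 0 -0.002 0 0 0 1; 0 0 0 0 0 0 1';python3 -m jog '0.02 0 -0.002 0 0 0 1; 0 0 0 0 0 0 1'
```

```text
time: 6.32
tool_pos: [552.7, 163.7, 202.2]
tcp_rot: [-180.0, -0.1, -5.5]
ft_force: [-1.4, -0.4, 8.9]
finger_gap: 0.1
grip_force: 4.4
time: 6.58
tool_pos: [554.7, 163.5, 202.3]
tcp_rot: [-180.0, -0.1, -5.5]
ft_force: [-1.7, -1.1, 7.9]
finger_gap: -0.3
grip_force: 4.4
time: 6.82
tool_pos: [556.7, 163.3, 202.5]
tcp_rot: [-180.0, -0.1, -5.5]
ft_force: [-2.1, -1.1, 8.9]
finger_gap: -0.4
grip_force: 4.3
```

```bash
python3 -m jog '0.02 0 0 0 0 0 1; 0 0 0 0 0 0 1'; python3 -m jog '0.02 0 0 0 0 0 1; 0 0 0 0 0 0 1';python3 -m jog '0.02 0 0 0 0 0 1; 0 0 0 0 0 0 1'
```

```text
time: 7.08
tool_pos: [558.7, 163.0, 202.5]
tcp_rot: [-180.0, -0.1, -5.5]
ft_force: [-1.2, -1.5, 8.5]
finger_gap: 0.0
grip_force: 4.3
time: 7.32
tool_pos: [560.6, 162.8, 202.5]
tcp_rot: [-180.0, -0.1, -5.5]
ft_force: [-1.7, -1.6, 8.1]
finger_gap: -0.1
grip_force: 4.3
time: 7.58
tool_pos: [562.6, 162.6, 202.4]
tcp_rot: [-180.0, -0.1, -5.5]
ft_force: [-1.4, -0.5, 7.7]
finger_gap: 0.0
grip_force: 4.3
```

Run:
```python
from bench import *
import cv2
i=snapshot("side")["img"];cv2.imwrite("pics/p1.png",cv2.resize(i[175:270,280:370],None,fx=5,fy=5,interpolation=2)[:,:,::-1])
```

```text
(no output)
```

View pics/p1.png

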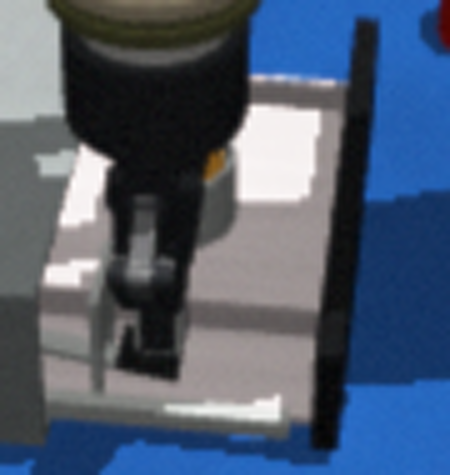

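The panel has shifted about 28 px in the crop, or 5.6 image px, which is roughly 12 mm. So the tray has come along with the finger, and the catch was held off. I'll carry on a bit further before letting go.

```bash
python3 -m jog '0.02 0 0 0 0 0 1; 0 0 0 0 0 0 1; 0.02 0 0 0 0 0 1; 0 0 0 0 0 0 1'; python3 -m jog '0.02 0 0 0 0 0 1;0 0 0 0 0 0 1; 0.02 0 0 0 0 0 1; 0 0 0 0 0 0 1'
python3 - <<'E'
from bench import *
import cv2
i=snapshot("side")["img"];cv2.imwrite("pics/p2.png",cv2.resize(i[175:270,280:370],None,fx=5,fy=5,interpolation=2)[:,:,::-1])
E
```

```text
time: 8.12
tool_pos: [566.6, 162.2, 202.5]
tcp_rot: [-180.0, -0.1, -5.5]
ft_force: [-2.2, -1.0, 8.2]
finger_gap: 0.1
grip_force: 4.3
time: 8.62
tool_pos: [570.6, 161.8, 202.5]
tcp_rot: [180.0, -0.1, -5.5]
ft_force: [-3.0, -1.6, 8.8]
finger_gap: 0.0
grip_force: 4.4
```

View pics/p2.png

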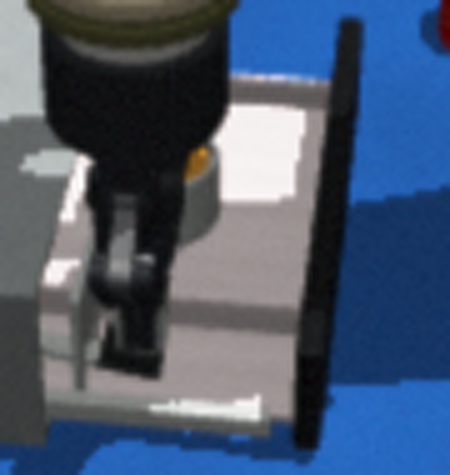

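```bash
python3 -m jog '0 0 -0.05 0 0 0 1; 0 0 -0.1 0 0 0 1; 0 0 -0.25 0 0 0 1; 0 0 -0.35 0 0 0 1; 0 0 0 0 0 0 1'; python3 -m jog '-0.37 0.31 0 0 0 0 1; -0.37 0.31 0 0 0 0 1; -0.37 0.31 0 0 0 0 1; 0 0 0 0 0 0 1'
python3 - <<'E'
from bench import *
from h import *
T=snapshot("top");cv2.imwrite("pics/t3.png",cv2.resize(T["img"][170:290,220:380],None,fx=5,fy=5,interpolation=2)[:,:,::-1])
E
```

```text
time: 9.3
tool_pos: [571.2, 162.3, 280.0]
tcp_rot: [-179.9, -0.3, -5.5]
ft_force: [0.1, 0.3, 0.4]
finger_gap: 0.0
grip_force: 0.0
time: 9.8
tool_pos: [447.4, 78.8, 274.1]
tcp_rot: [179.9, 0.3, -5.6]
ft_force: [0.7, -0.4, 0.6]
finger_gap: -0.1
grip_force: 0.0
```

View pics/t3.png

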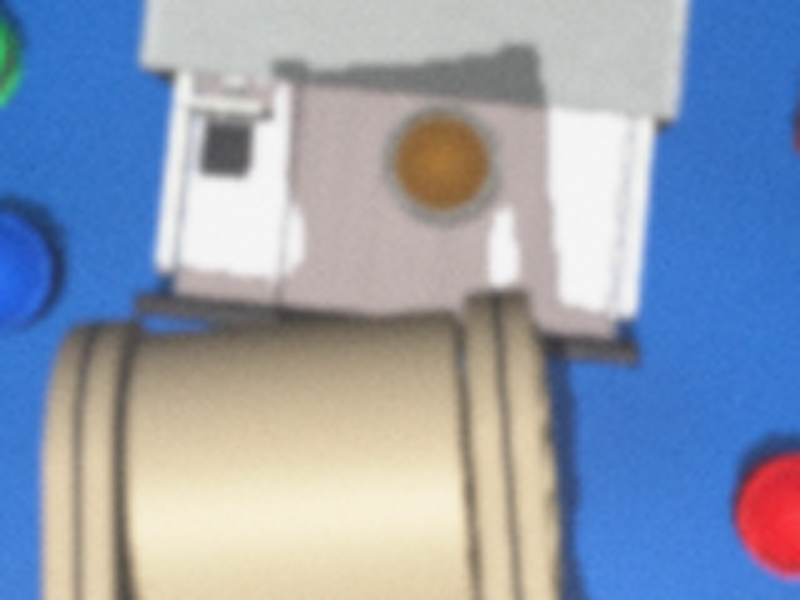

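The tray is about 20 mm in, with its outer panel edge running from (247,231) to (347,241). The lever pad is free and the tin is standing. Next I'll lower the finger in front of the panel and push.

```bash
python3 -m jog '0 0 0.2 0 0 0 1; 0 0 0.3 0 0 0 1; 0 0 0.12 0 0 0 1; 0 0 0 0 0 0 1'; python3 -m jog '0.06 0 0 0 0 0 1; 0.05 0 0 0 0 0 1; 0.05 0 0 0 0 0 1; 0.04 0 0 0 0 0 1; 0.04 0 0 0 0 0 1'; python3 -m jog '0.04 0 0 0 0 0 1; 0.04 0 0 0 0 0 1; 0.04 0 0 0 0 0 1;0.05 0 0 0 0 0 1;0.06 0 0 0 0 0 1'
```

```text
time: 10.35
tool_pos: [450.5, 80.2, 213.5]
tcp_rot: [180.0, 0.1, -5.5]
ft_force: [-0.3, 0.5, -0.0]
finger_gap: 0.1
grip_force: 0.0
time: 10.98
tool_pos: [474.6, 77.6, 214.3]
tcp_rot: [180.0, 0.0, -5.5]
ft_force: [-3.2, 0.4, 2.0]
finger_gap: 0.1
grip_force: 1.4
time: 11.6
tool_pos: [497.6, 75.4, 214.2]
tcp_rot: [180.0, 0.0, -5.5]
ft_force: [-2.4, -2.8, 0.9]
finger_gap: 0.2
grip_force: 1.4
```

```bash
python3 -m jog '0.06 0 0 0 0 0 1; 0.06 0 0 0 0 0 1; 0.06 0 0 0 0 0 1; 0.06 0 0 0 0 0 1; 0.06 0 0 0 0 0 1'; python3 -m jog '0.06 0 0 0 0 0 1; 0.06 0 0 0 0 0 1; 0.06 0 0 0 0 0 1;0.05 0 0 0 0 0 1;0.04 0 0 0 0 0 1';python3 -m jog '0.03 0 0 0 0 0 1; 0.03 0 0 0 0 0 1; 0.02 0 0 0 0 0 1;0.02 0 0 0 0 0 1;0 0 0 0 0 0 1'
```

```text
time: 12.22
tool_pos: [527.6, 72.6, 214.3]
tcp_rot: [180.0, 0.0, -5.5]
ft_force: [-3.0, -2.2, -0.3]
finger_gap: 0.3
grip_force: 1.4
time: 12.85
tool_pos: [554.4, 70.0, 214.4]
tcp_rot: [-180.0, -0.0, -5.5]
ft_force: [-3.2, -1.0, 1.6]
finger_gap: 0.3
grip_force: 1.4
time: 13.48
tool_pos: [564.3, 69.2, 214.5]
tcp_rot: [-180.0, -0.0, -5.5]
ft_force: [-1.0, 0.4, -0.5]
finger_gap: 0.2
grip_force: 0.4
```

Now slowly, 2 mm at a time, until the stop is felt.

```bash
python3 -m jog '0.02 0 0 0 0 0 1; 0.02 0 0 0 0 0 1; 0.02 0 0 0 0 0 1;0 0 0 0 0 0 1'; python3 -m jog '0.02 0 0 0 0 0 1; 0.02 0 0 0 0 0 1;0 0 0 0 0 0 1';python3 -m jog '0.02 0 0 0 0 0 1; 0 0 0 0 0 0 1';python3 -m jog '0.02 0 0 0 0 0 1; 0 0 0 0 0 0 1'
```

```text
time: 13.98
tool_pos: [570.3, 68.5, 214.4]
tcp_rot: [-180.0, -0.0, -5.5]
ft_force: [-0.2, 0.6, 0.1]
finger_gap: 0.2
grip_force: 0.4
time: 14.35
tool_pos: [574.3, 68.1, 214.4]
tcp_rot: [-180.0, -0.0, -5.5]
ft_force: [-0.0, 0.1, 0.5]
finger_gap: 0.2
grip_force: 0.4
time: 14.6
tool_pos: [575.4, 68.0, 214.2]
tcp_rot: [180.0, 0.1, -5.5]
ft_force: [-7.6, 0.1, 5.6]
finger_gap: 0.2
grip_force: 4.0
time: 14.85
tool_pos: [576.1, 68.0, 214.0]
tcp_rot: [180.0, 0.4, -5.5]
ft_force: [-19.2, -0.1, 14.3]
finger_gap: 0.2
grip_force: 9.3
```

The force rises steeply at about 575, which agrees with the panel's outer face being 12 mm in front of the mouth. I'll back off and check.

```bash
python3 -m jog '-0.03 0 0 0 0 0 1; -0.1 0 0 0 0 0 1; -0.3 0 0 0 0 0 1;-0.3 0 -0.3 0 0 0 1;0 0 -0.5 0 0 0 1'; python3 -m jog '-0.5 0 -0.3 0 0 0 1; -0.5 0 -0.3 0 0 0 1;0 0 0 0 0 0 1;0 0 0 0 0 0 1'
python3 - <<'E'
from bench import *
import cv2
i=snapshot("side")["img"];cv2.imwrite("pics/p4.png",cv2.resize(i[130:330,160:400],None,fx=3,fy=3,interpolation=2)[:,:,::-1])
E
```

```text
time: 15.48
tool_pos: [501.9, 74.9, 292.0]
tcp_rot: [180.0, 0.4, -5.5]
ft_force: [1.4, 0.5, -0.0]
finger_gap: -0.1
grip_force: 0.0
time: 15.98
tool_pos: [405.8, 84.3, 354.5]
tcp_rot: [-180.0, -0.1, -5.5]
ft_force: [0.7, 0.3, -0.2]
finger_gap: -0.0
grip_force: 0.0
```

View pics/p4.png

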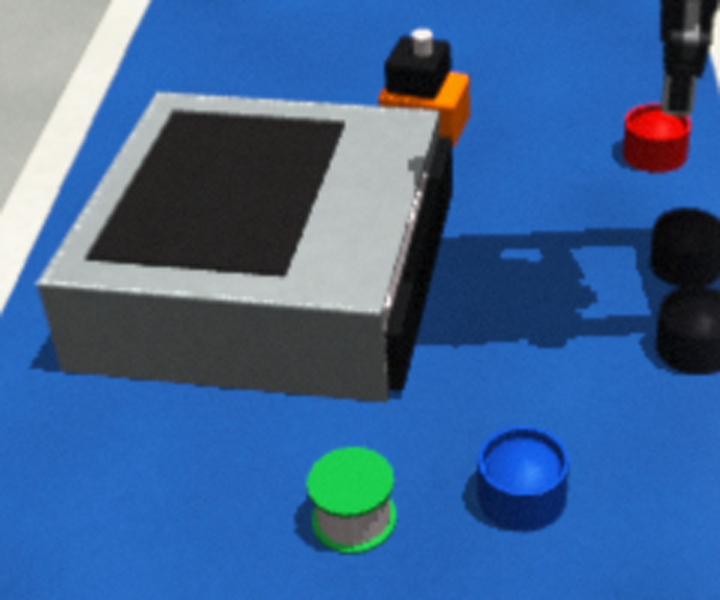

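The panel sits close against the mouth, around crop (400,350). The holder and reel are untouched and the gripper is clear.

```bash
python3 -c "
from bench import *
print(hand_in())"
```

```text
the job is handed in; nothing more can be done
None
```

I held the lever down, slid the tray off its catch and pushed it gently home until it met the stop at about 19 N; the job was handed in at about 16 s with the holder and reel untouched (tin last seen standing at about 20 mm in; no verdict was returned).

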